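# Lengthen the glass rack's telescopic rail by two holes

## Robot

A 6-joint arm with a two-finger parallel gripper is mounted at the origin on the work surface. World frame = base frame: x ahead of the robot, y to its left, z up, the work surface at z = 0. Lengths are in m, angles in rad, forces in N, time in s.
With the tool pointing down it reaches from about 0.375 to 0.975 m from the base axis. Payload 3.8 kg.
Tool frame: the origin (TCP) lies on the mounting face of the last link; the fingertips stand 173 mm ahead of it and the grasp point (between the pads) lies 155 mm ahead of it (bot.hold_point_z is the distance from the TCP to the grasp point, in m); z points along the fingers, y is the line along which they close (so a half turn about z gives the same grasp; the last joint's range is limited). The gripper opens to 85 mm and grips with 20 to 120 N. Pads are 22 mm wide; open, the fingers measure 114 mm over their backs; the gripper's body (76 mm by 85 mm) begins 54 mm behind the grasp point. The pads swing forward as they close: fully open they stand 13 mm farther back than shut.
Start: joints at [-0.037, 0.264, 1.604, -0, 1.274, -0.037], TCP at [0.675, -0, 0.405] pointing down, gripper open.
Joint ranges: [-2.63, 2.63], [-0.94, 2.18], [0.31, 2.57], [-1.31, 4.45], [0, 2.66], [-2.55, 2.55]. Speed limits (rad/s): [2.57, 2.57, 3.14, 3.14, 3.14, 3.14].

## Interface

Orientations are given as a rotation vector (axis times angle).
In Python, from workcell import bot, optics gives the robot as it stands.
- The arm moves only by the shell command python3 -m jog 'ROWS' [OPENING] [FORCE]. ROWS is JSON, a list of rows, each an object of numbers: "dx", "dy", "dz": the shift along the tool's x, y, z in mm; "ax", "ay", "az": the turn, a rotation vector about the tool's x, y, z in degrees. A call has 1 to 20 rows; each row shifts and turns the commanded pose from where the row before left it, along the tool's axes as they then stand; what a row does not reach is not made up. A row lasts 1/12 s, in which the tool goes at most 41.7 mm and 7.16 degrees, less where a joint would pass 70% of its speed; a pose out of reach is approached as far as the arm can. A call with a gripper value outside its range is refused whole. OPENING is the opening, from 0 (shut) to 1 (fully open), set as the call begins (- or left out, the last holds). The fingers move at their own pace and stop on an object; FORCE is the grip in N (left out, the last holds). Time passes only in rows, so rows that do not move let the fingers close. It gives the time, the measured TCP pose, the force, the opening and the grip force at its end, in the units of the state.
- bot.read_state(): the state, without advancing time (a new reading comes with each control period).
- optics.read_camera(name): name is "scene" or "side" or "wrist"; returns a dict with "img" (480x640x3 uint8, red, green, blue), "vertical_fov" (degrees; the focal length in pixels is half the picture's height over the tangent of half this angle, whatever the lens; pixels are square), "cx", "cy" (the principal point, pixels), "R" (3x3) and "t" (3): a world point X has camera coordinates R X + t; the wrist camera has in their place "tool_from_camera" (4x4, takes a point from camera to tool coordinates, whose origin is the TCP and whose axes are the flange's). Camera axes: x right, y down, z forward; pixel columns grow to the right and rows downward; lengths in m; the calibration is good to about 2 mm. The wrist camera is an equidistant fisheye: a pixel r from the principal point sees the ray r / f radians off the axis. A picture is of the moment at which its call begins: read the wrist's pose just before it. There is no depth.
- bot.finish_job(): hands the job in; it is judged then, once.
The state is a dict: "time": time; "q": joint angles; "joint_vel": joint speeds; "joint_torque": joint torques, N m; "tool_pos": TCP position; "tcp_rot": TCP orientation; "wrist_force": force on the tool from outside, world axes, zero at the start; "torque": the same for the moment, N m; "width": opening from 0.0 (shut) to 1.0 (fully open); "grip_force": force on a finger pad.
Only numpy, scipy, OpenCV 4.12 (cv2) and the standard library are available. Lean on these libraries where they do the work, as an engineer would, in place of code of your own. Each camera call takes 0.05 s, during which the arm holds its last target. There are 200 camera calls.

## Task

Make room for the decanter in the tasting-glass rack: push in the spring button of its telescopic steel rail and draw the sleeve with the beech end panel out, away from the glasses, letting the button catch in the second hole and then going on in the same way to the third and last hole. Leave it with the button sprung fully out in that hole, and do not disturb the glasses, decanter, coaster or tong. Do not haul on the sleeve once the button has caught.

Things in the scene. Friction and masses are not known exactly. Their poses are not given: they have to be found in the camera images.
- rack: Beech glass rack, fixed. Origin: on the shelf below the button. A telescopic steel rail runs along its y axis, 150 mm up; +y is the way it lengthens. Beech slab with the glasses: 22 mm thick, x -30..110, y -330..-80 mm; 16 mm posts at x 0, y -305 and -100. Fixed dark inner tube 24 mm square, y -320..50; over it the bright 30 mm square sleeve, y -92..104 at the start, free all round.
- rail_axis (a point): Point on the rail's centre line level with the button; fixed to the rack, 150 mm above its origin. The square tubes are turned about the rail so that the button's face looks to rack +x (away from the robot) and up, 35 degrees above level: normal (0.819, 0, 0.574) in the rack's frame. The sleeve face across, 30 mm from it, looks down towards -x. Axes as the rack's.
- button_tip (a point): Top of the domed steel spring button (12 mm diameter, dome radius 6) standing 6.5 mm out of the sleeve's face, 21.5 mm from the rail's centre line. It stays put on the rack; only the sleeve slides. z: out of the button. y: along the rail, lengthening way. x: across the rail in the button's face, pointing away from the robot and down, 35 degrees from straight down.
- button (a joint): How far the button is pushed in, m: 0 fully out, 0.0065 flush with the face, 0.0085 under the 2 mm wall. Spring 4 N, 7 N when flush. Out, it locks the sleeve (0.75 mm play). Flush, as under a flat pad when the sleeve is pinched over it, its dome lets the sleeve ride over it at about 10 N of pull; under the wall it springs out at the next hole by itself and locks.
- sleeve (a joint): How far the sleeve is drawn out along rack +y, m: 0 = first hole (start), end stop 0.072. The second and third holes (14 mm square, in the same face, towards rack -y) vary from rack to rack: the button catches in the second somewhere between 0.027 and 0.037, in the third 0.032 later. Feel for it: pulling on with over 50 N strains the caught button. Sliding friction about 4 N.
- panel (a point): Centre of the outer face of the beech end panel on the sleeve's +y end: 12 mm thick, 125 mm wide (rack x -23..103), 17 to 167 mm above the shelf. Moves with the sleeve.
- glass1: First tasting glass (far -y end of the rack): clear stemmed tulip glass, 128 mm high, foot 60 mm, bowl 62 mm across, upright on the beech slab about 62 mm to the +x side of the rail. Origin: centre of its foot's underside. Leave alone.
- glass2: Second tasting glass: clear stemmed tulip glass, 128 mm high, foot 60 mm, bowl 62 mm across, upright on the beech slab about 62 mm to the +x side of the rail. Origin: centre of its foot's underside. Leave alone.
- glass3: Third tasting glass (nearest the sleeve): clear stemmed tulip glass, 128 mm high, foot 60 mm, bowl 62 mm across, upright on the beech slab about 62 mm to the +x side of the rail. Origin: centre of its foot's underside. Leave alone.
- decanter: Empty square clear decanter, 84 x 84 mm, 205 mm high, stands on the shelf beyond the end panel (rack +y). Origin: centre of its underside. Leave alone.
- coaster: Black ceramic coaster, 96 mm across, 8 mm thick, flat on the shelf on the +x side of the sleeve. Origin: centre of its underside. Leave alone.
- tong: Stainless ice tong, 165 mm long, 42 mm wide, 14 mm high, lying on the shelf on the robot's side of the rail. Origin: middle of its length, at the shelf. Leave alone.

How it is judged:
By the outcome, as a careful person would: the job done as asked, in the order asked, and still so for the second after the job is handed in, with the robot touching nothing.
It also fails if it takes over 45 s, if anything falls off the work surface, if the arm or the gripper's body presses on something with over 40 N, if the wrist force passes 120 N, or if a joint passes its speed limit or range.

## Working session

There is one attempt and no reset: what is moved stays moved. The work goes in short steps, Python scripts to look and compute and a shell command to move; the robot and the scene stay as the last step left them, time stands still between calls to the robot, and variables do not carry over. Pictures are saved under pics/ and viewed, at most 10 in all, crops included, and the job is handed in when it is done.

```bash
ls; mkdir -p pics; python3 - <<'E'
from workcell import bot, optics
import cv2,pickle
s=bot.read_state();print(s)
d={}
for n in("scene","side","wrist"):
    c=optics.read_camera(n);d[n]=c
    print(n,c["vertical_fov"],c["cx"],c["cy"],c.get("R"),c.get("t"),c.get("tool_from_camera"))
    cv2.imwrite(f"pics/{n}0.png",c["img"][:,:,::-1])
pickle.dump((s,d),open("c0.pkl","wb"))
E
```

```text
pics
{'time': 0.0, 'q': array([-3.69142856e-02,  2.64729571e-01,  1.60538889e+00,  8.25622081e-06,
        1.27370444e+00, -3.69096949e-02]), 'joint_vel': array([ 1.36547208e-03, -1.27885400e-03,  1.51639015e-03,  1.75352724e-03,
        4.95551962e-05,  5.82883674e-04]), 'joint_torque': array([ 6.10465631e-04, -5.15121067e+01, -3.67308676e+01, -4.07824507e-05,
        1.31324201e-02,  1.46811578e-05]), 'tool_pos': array([6.74646893e-01, 2.92555164e-06, 4.03369451e-01]), 'tcp_rot': array([-2.22028931, -2.22027373,  0.00237376]), 'wrist_force': array([-0.56704178,  0.71055402, -0.65184822]), 'torque': array([0.0092194 , 0.0393321 , 0.00997764]), 'grip_force': 0.0, 'width': 1.001319395871229}
scene 55.64301136956756 326.9536068008142 239.7619672933905 [[-0.03170325  0.99946597  0.00791652]
 [ 0.70407441  0.02795375 -0.7095758 ]
 [-0.70941816 -0.01692204 -0.70458464]] [-0.06107838 -0.27897383  1.27774676] None
side 43.12491032037791 329.40794298982155 235.24200567504502 [[ 0.80464722 -0.59373117  0.00511241]
 [-0.30988256 -0.42727822 -0.8493563 ]
 [ 0.50647373  0.68184794 -0.52779517]] [-0.39914192  0.2985886   0.99194089] None
wrist 65.70646984690485 316.803399224747 240.15762983760723 None None [[ 4.75564324e-04 -9.50508705e-01 -3.10697562e-01  8.09026823e-02]
 [ 9.99998745e-01 -1.74707702e-05  1.58408017e-03 -2.04336753e-04]
 [-1.51111011e-03 -3.10697926e-01  9.50507504e-01  3.06381439e-02]
 [ 0.00000000e+00  0.00000000e+00  0.00000000e+00  1.00000000e+00]]
```

View pics/scene0.png

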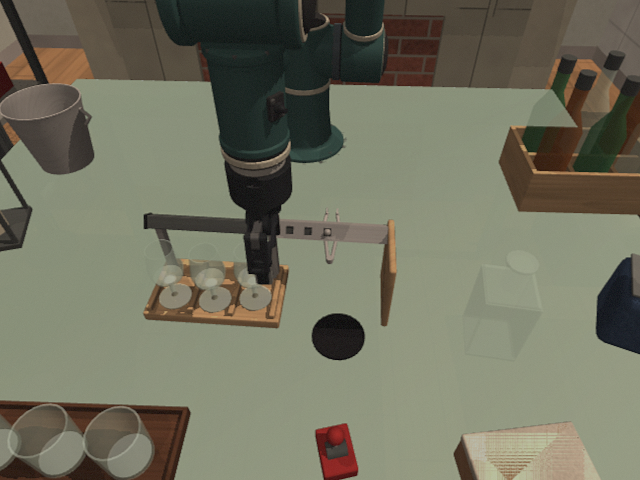

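View pics/side0.png

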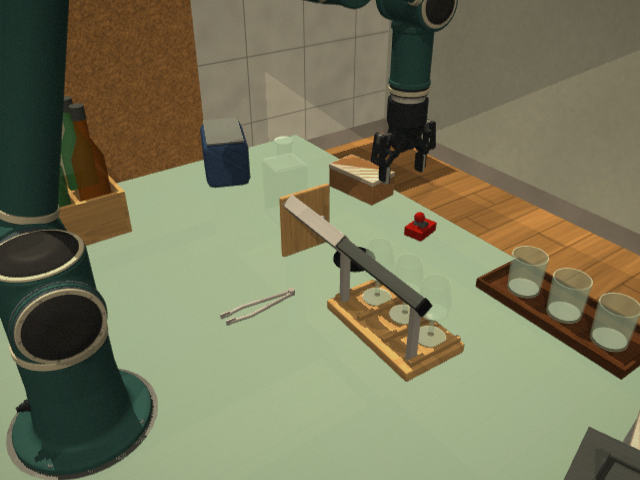

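View pics/wrist0.png

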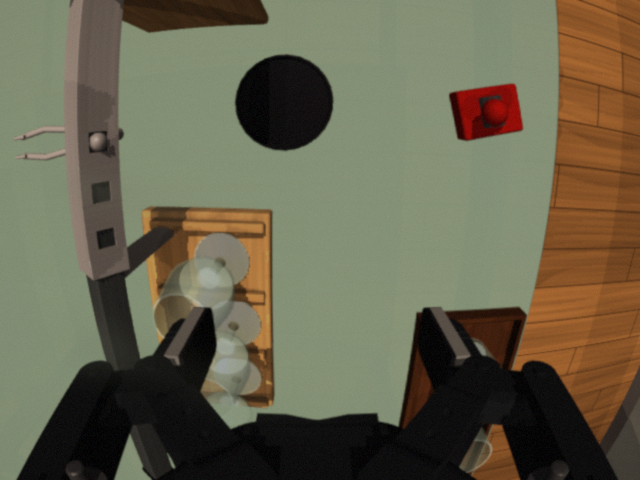

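Scene view: button near (327,232), holes at (308,230) and (290,229), slab front edge at (146,320)–(279,326). Wrist view: button near (98,142), holes at (101,192) and (106,238). I'll enlarge both.

```bash
python3 - <<'E'
import cv2,numpy as np
w=cv2.imread("pics/wrist0.png")[105:270,50:150]; s=cv2.imread("pics/scene0.png")[205:265,265:400]
w=cv2.resize(w,None,fx=3.5,fy=3.5,interpolation=cv2.INTER_CUBIC); s=cv2.resize(s,None,fx=3.2,fy=3.2,interpolation=cv2.INTER_CUBIC)
o=np.zeros((580,790,3),np.uint8);o[:w.shape[0],:w.shape[1]]=w;o[:s.shape[0],355:355+s.shape[1]]=s
cv2.imwrite("pics/crop0.png",o);print(w.shape,s.shape)
E
```

```text
(578, 350, 3) (192, 432, 3)
```

View pics/crop0.png

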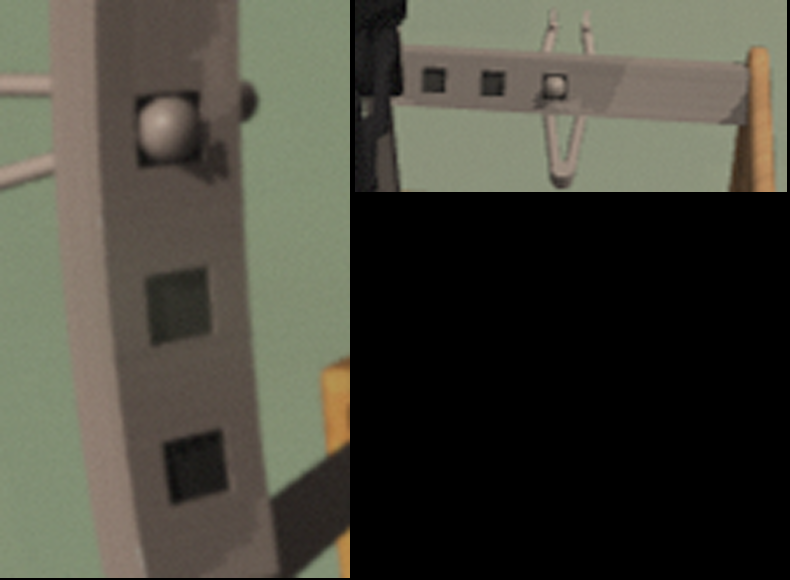

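Crop: dome centre at wrist (98.0,141.9), scene (327.8,231.9); holes at wrist (101.1,192.4), (106.3,238.4) and scene (307.8,230.9), (289.4,230.0). Button is standing out in hole 1.

```bash
cat > h.py <<'E'
import numpy as np
from scipy.spatial.transform import Rotation as R
def ray(c,uv,s=None):
    f=240/np.tan(np.radians(c["vertical_fov"])/2); d=(np.array(uv,float)-[c["cx"],c["cy"]])/f
    if "R" in c:
        v=c["R"].T@np.array([*d,1]); return -c["R"].T@c["t"], v/np.linalg.norm(v)
    th=np.linalg.norm(d); v=np.array([*(d/th*np.sin(th)),np.cos(th)])
    T=c["tool_from_camera"]; W=R.from_rotvec(s["tcp_rot"])
    return s["tool_pos"]+W.apply(T[:3,3]), W.apply(T[:3,:3]@v)
def tri(rs):
    A=sum(np.eye(3)-np.outer(v,v) for o,v in rs); b=sum((np.eye(3)-np.outer(v,v))@o for o,v in rs)
    p=np.linalg.solve(A,b); return p,[np.linalg.norm((np.eye(3)-np.outer(v,v))@(p-o))*1e3 for o,v in rs]
def onz(r,z): o,v=r; return o+v*(z-o[2])/v[2]
E
python3 - <<'E'
import pickle,cv2,numpy as np
from h import *
s,d=pickle.load(open("c0.pkl","rb"))
for w,sc in(((98,141.9),(327.8,231.9)),((101.1,192.4),(307.8,230.9)),((106.3,238.4),(289.4,230.0))):
    a,b=ray(d["wrist"],w,s),ray(d["scene"],sc)
    p,e=tri([a,b]);print(p*1e3,e,"plane",onz(a,.1589)*1e3,onz(b,.1589)*1e3)
# yaw: slab edges by colour
for n in("wrist","scene","side"):
    im=d[n]["img"]; h=cv2.cvtColor(im,cv2.COLOR_RGB2HSV)
    m=cv2.inRange(h,(8,90,90),(25,255,255)); 
    k,l,st,ce=cv2.connectedComponentsWithStats(m)
    for i in range(1,k):
        if st[i,4]>800: 
            c,_=cv2.findContours((l==i).astype(np.uint8),0,2); pts=cv2.approxPolyDP(c[0],4,True)[:,0]
            if n!="wrist" or st[i,0]<300: print(n,st[i],pts.tolist() if len(pts)<14 else cv2.convexHull(c[0])[::6,0].tolist())
E
```

```text
[533.44907659  77.75663639 158.39510485] [np.float64(0.48506499832559175), np.float64(0.4850649983255769)] plane [533.78551361  77.28013876 158.9       ] [533.97229933  78.25305791 158.9       ]
[531.48604683  43.59395475 157.5233868 ] [np.float64(0.12754545734690137), np.float64(0.12754545734692113)] plane [532.45215549  43.95706592 158.9       ] [532.85674887  43.59068752 158.9       ]
[529.99550789  11.43915079 156.98412349] [np.float64(0.13833275940519968), np.float64(0.1383327594050879)] plane [531.37356209  12.18568934 158.9       ] [531.87712526  11.59828279 158.9       ]
wrist [ 146  207  127  190 6936] [[196, 207], [271, 391], [151, 299], [187, 210]]
scene [  33   47   62   38 1637] [[33, 47], [50, 83], [94, 78], [82, 48]]
scene [ 143  259  142   69 2848] [[188, 259], [281, 311], [149, 316], [181, 259]]
side [   59     0   144   245 22933] [[190, 0], [124, 233], [59, 208]]
side [ 325  135   54   37 1056] [[373, 135], [325, 149], [344, 156], [331, 163], [378, 171], [369, 160]]
side [  391   148   249   168 13884] [[415, 148], [639, 255], [615, 312], [398, 191], [413, 148]]
side [ 279  183   51   74 1941] [[328, 184], [280, 197], [282, 255], [323, 242], [319, 237], [318, 243], [282, 203], [292, 194], [328, 221]]
side [ 327  280  137  102 4953] [[374, 280], [461, 352], [334, 314], [350, 288]]
```

```bash
python3 - <<'E'
import pickle,cv2,numpy as np
from h import *
s,d=pickle.load(open("c0.pkl","rb"))
def edge(n,fn):
    h=cv2.cvtColor(d[n]["img"],cv2.COLOR_RGB2HSV); m=cv2.inRange(h,(8,90,90),(25,255,255))
    P=np.array([onz(ray(d[n],q,s),.022)[:2] for q in fn(m)])*1e3
    k=np.polyfit(P[:,1],P[:,0],1); r=P[:,0]-np.polyval(k,P[:,1]); g=abs(r-np.median(r))<2
    k=np.polyfit(P[g,1],P[g,0],1); print(n,k[0],P[:,1].min(),P[:,1].max(),np.std((P[g,0]-np.polyval(k,P[g,1]))),g.sum(),"x at y=77.7",np.polyval(k,77.7))
edge("wrist",lambda m:[(np.flatnonzero(m[v,200:300]).max()+200.5,v) for v in range(215,400,4)])
# front face darker: fit brightness-independent bottom edge at z=0
edge("scene",lambda m:[(u,np.flatnonzero(m[290:340,u]).max()+290.5) for u in range(152,276,4)])
# rail far end in scene & side
p,e=tri([ray(d["scene"],(147,220)),ray(d["side"],(425,307))]);print(p*1e3,e)
E
```

```text
wrist 0.05046080992877751 -242.8298454878749 -7.8552046393328965 0.6322058549651539 45 x at y=77.7 633.7021235576676
scene 0.04225252587459988 -235.96190114503904 -17.19777748735822 0.6419788657800797 18 x at y=77.7 637.6072126198404
[ 508.31316122 -246.90000945  151.14323627] [np.float64(0.37037147110488083), np.float64(0.37037147110477064)]
```

```bash
cat >> h.py <<'E'
A=np.array([.5210,.0782,.150]); yaw=-.042
X=np.array([np.cos(yaw),np.sin(yaw),0]);Y=np.array([-np.sin(yaw),np.cos(yaw),0]);Z=np.array([0,0,1.])
c,k=np.cos(np.radians(35)),np.sin(np.radians(35))
Rt=R.from_matrix(np.column_stack([Y,c*X+k*Z,k*X-c*Z]))
def delta(s,off):  # off: grasp point in target tool axes, mm from rail axis
    W=R.from_rotvec(s["tcp_rot"]); t=(W.inv()*Rt).as_rotvec(degrees=True)
    goal=A+Rt.apply(np.array(off)/1e3-[0,0,.155])
    return t.round(2),(Rt.inv().apply(goal-s["tool_pos"])*1e3).round(1)
E
python3 -c "
from h import *;from workcell import bot
print(bot.hold_point_z,delta(bot.read_state(),[0,0,-65]))"
```

```text
0.1547 (array([-35.1 ,  -0.74,   2.33]), array([  71.7, -274. , -102.3]))
```

```bash
python3 -m jog '[{"ax":-5.85,"ay":-0.12,"az":0.39},{"ax":-5.85,"ay":-0.12,"az":0.39},{"ax":-5.85,"ay":-0.12,"az":0.39},{"ax":-5.85,"ay":-0.12,"az":0.39},{"ax":-5.85,"ay":-0.12,"az":0.39},{"ax":-5.85,"ay":-0.12,"az":0.39},{"dz":-20,"dx":14},{"dz":-27,"dx":20},{"dz":-30,"dx":20},{"dz":-25,"dx":18},{"dy":-20},{"dy":-30},{"dy":-30},{"dy":-30},{"dy":-30},{"dy":-30},{"dy":-30},{"dy":-30},{"dy":-30},{"dy":-14}]' 1 30
python3 - <<'E'
from h import *;from workcell import bot,optics;import cv2,pickle
s=bot.read_state();print(delta(s,[0,0,-65]),s["wrist_force"],s["q"])
s=bot.read_state();c=optics.read_camera("wrist");pickle.dump((s,c),open("c1.pkl","wb"));cv2.imwrite("pics/wrist1.png",c["img"][:,:,::-1])
E
```

```text
(array([-35.1 ,  -0.74,   2.33]), array([  71.7, -274. , -102.3])) [ 0.15683555  0.12875292 -0.56149968] [-3.69170937e-02  2.64660022e-01  1.60509064e+00 -5.83930750e-06
  1.27369477e+00 -3.68995128e-02]invalid input
```

View pics/wrist1.png

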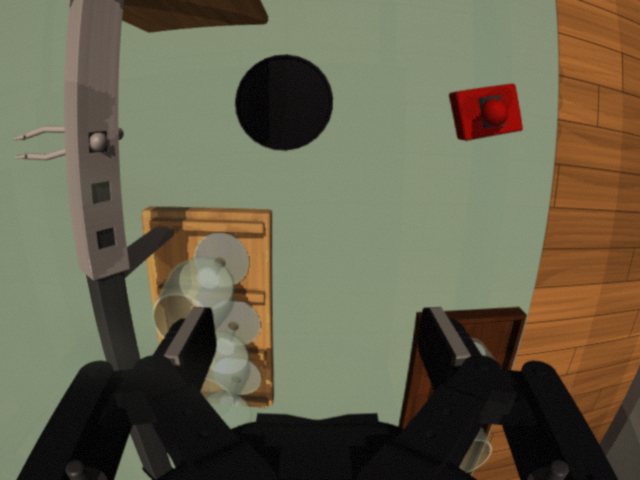

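The move was refused ("invalid input") and the view is unchanged: same as the first. I'll test which part of the format it refused.

```bash
python3 -m jog '[{"dx":0,"dy":0,"dz":-5,"ax":-5.85,"ay":-0.12,"az":0.39}]' 1 30; echo; python3 -m jog '[{"ax":-5.85,"ay":-0.12,"az":0.39}]'
```

```text
time: 0.28
tool_pos: [0.6753, -0.0001, 0.4071]
tcp_rot: [2.178, 2.163, 0.104]
wrist_force: [0.7, -0.2, 0.4]
width: 1.003
grip_force: 0.0
invalid input
```

```bash
python3 -m jog '[{"dx":0,"dy":0,"dz":0,"ax":-5.85,"ay":-0.12,"az":0.39},{"dx":0,"dy":0,"dz":0,"ax":-5.85,"ay":-0.12,"az":0.39},{"dx":0,"dy":0,"dz":0,"ax":-5.85,"ay":-0.12,"az":0.39},{"dx":0,"dy":0,"dz":0,"ax":-5.85,"ay":-0.12,"az":0.39},{"dx":0,"dy":0,"dz":0,"ax":-5.85,"ay":-0.12,"az":0.39},{"dx":14,"dy":0,"dz":-20,"ax":0,"ay":0,"az":0},{"dx":20,"dy":0,"dz":-25,"ax":0,"ay":0,"az":0},{"dx":20,"dy":0,"dz":-28,"ax":0,"ay":0,"az":0},{"dx":18,"dy":0,"dz":-24,"ax":0,"ay":0,"az":0},{"dx":0,"dy":-24,"dz":0,"ax":0,"ay":0,"az":0},{"dx":0,"dy":-30,"dz":0,"ax":0,"ay":0,"az":0},{"dx":0,"dy":-30,"dz":0,"ax":0,"ay":0,"az":0},{"dx":0,"dy":-30,"dz":0,"ax":0,"ay":0,"az":0},{"dx":0,"dy":-30,"dz":0,"ax":0,"ay":0,"az":0},{"dx":0,"dy":-30,"dz":0,"ax":0,"ay":0,"az":0},{"dx":0,"dy":-30,"dz":0,"ax":0,"ay":0,"az":0},{"dx":0,"dy":-30,"dz":0,"ax":0,"ay":0,"az":0},{"dx":0,"dy":-25,"dz":0,"ax":0,"ay":0,"az":0},{"dx":0,"dy":-15,"dz":0,"ax":0,"ay":0,"az":0}]'
python3 - <<'E'
from h import *;from workcell import bot,optics;import cv2,pickle
s=bot.read_state();print(delta(s,[0,0,-65]),s["wrist_force"],s["q"])
s=bot.read_state();c=optics.read_camera("wrist");pickle.dump((s,c),open("c1.pkl","wb"));cv2.imwrite("pics/wrist2.png",c["img"][:,:,::-1])
E
```

```text
time: 1.87
tool_pos: [0.3954, 0.0834, 0.3285]
tcp_rot: [1.908, 1.83, 0.574]
wrist_force: [-0.3, 0.0, 0.3]
width: 1.001
grip_force: 0.0
(array([-0.15,  0.04,  0.01]), array([ 0.1,  0.6, -1.7])) [-0.29586003  0.01023888  0.31951577] [ 0.20746322 -0.40037044  2.42949315 -0.28099961  0.53649991  0.44911393]
```

View pics/wrist2.png

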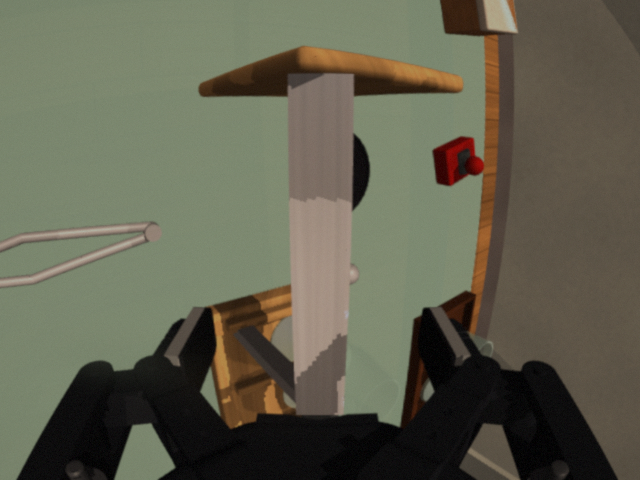

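Wrist view now: sleeve runs straight up the picture between x≈290 and 352, centred between the fingers, with the button sticking out at (353,272) and the panel at the top. I'll check the centring from the sleeve edges.

```bash
python3 - <<'E'
from h import *;import pickle,cv2
s,c=pickle.load(open("c1.pkl","rb"))
h=cv2.cvtColor(c["img"],cv2.COLOR_RGB2HSV); g=cv2.GaussianBlur(h,(3,3),0)
m=((h[:,:,0]<25)|(h[:,:,0]>150))
for v in range(90,400,30):
    row=m[v,255:400]; u=np.flatnonzero(row)
    # run containing col 320
    a=b=65
    while a>0 and m[v,255+a-1]: a-=1
    while b<140 and m[v,255+b+1]: b+=1
    out=[]
    for q in(255+a-.5,255+b+.5):
        o,d=ray(c,(q,v),s); o=Rt.inv().apply(o-A);d=Rt.inv().apply(d); p=o+d*(-.015-o[2])/d[2]; out.append((p*1e3).round(1)[:2])
    print(v,255+a,255+b,out, "mid",(out[0][1]+out[1][1])/2,"w",out[1][1]-out[0][1])
p,d=ray(c,(356,272),s);o=Rt.inv().apply(p-A);d=Rt.inv().apply(d);print("button",(o+d*(0.-o[2])/d[2])*1e3)
E
```

```text
90 255 395 [array([ 96.6, -29.6]), array([97.1, 35.2])] mid 2.8000000000000007 w 64.80000000000001
120 288 352 [array([ 82.1, -14.5]), array([82.2, 15.3])] mid 0.40000000000000036 w 29.8
150 288 355 [array([ 68.1, -14.6]), array([68.2, 16.9])] mid 1.1499999999999995 w 31.5
180 289 354 [array([ 54. , -14.3]), array([54. , 16.7])] mid 1.1999999999999993 w 31.0
210 289 352 [array([ 39.4, -14.6]), array([39.5, 16.1])] mid 0.7500000000000009 w 30.700000000000003
240 290 350 [array([ 24.3, -14.4]), array([24.4, 15.5])] mid 0.5499999999999998 w 29.9
270 291 358 [array([  8.4, -14.3]), array([ 8.4, 20.1])] mid 2.9000000000000004 w 34.400000000000006
300 255 348 [array([ -8.9, -33.8]), array([-8.6, 15.6])] mid -9.099999999999998 w 49.4
330 280 347 [array([-27.3, -21.3]), array([-27.1,  15.7])] mid -2.8000000000000007 w 37.0
360 255 345 [array([-48.3, -36.8]), array([-47.6,  15.4])] mid -10.7 w 52.199999999999996
390 255 344 [array([-71.8, -38.9]), array([-70.8,  15.7])] mid -11.6 w 54.599999999999994
button [ 0.93435395 20.55406273  0.        ]
```

Measurements agree within 1 mm (sleeve width reads 30 mm, so depth is right). Moving in.

```bash
python3 -m jog '[{"dx":0.8,"dy":1.1,"dz":15,"ax":0,"ay":0,"az":0},{"dx":0,"dy":0,"dz":20,"ax":0,"ay":0,"az":0},{"dx":0,"dy":0,"dz":20,"ax":0,"ay":0,"az":0},{"dx":0,"dy":0,"dz":10,"ax":0,"ay":0,"az":0},{"dx":0,"dy":0,"dz":0,"ax":0,"ay":0,"az":0},{"dx":0,"dy":0,"dz":0,"ax":0,"ay":0,"az":0}]' 1 30
python3 -c "
from h import *;from workcell import bot
print(delta(bot.read_state(),[.7,.5,2]))"
python3 -m jog '[{"dx":0,"dy":0,"dz":0,"ax":0,"ay":0,"az":0},{"dx":0,"dy":0,"dz":0,"ax":0,"ay":0,"az":0},{"dx":0,"dy":0,"dz":0,"ax":0,"ay":0,"az":0},{"dx":0,"dy":0,"dz":0,"ax":0,"ay":0,"az":0},{"dx":0,"dy":0,"dz":0,"ax":0,"ay":0,"az":0},{"dx":0,"dy":0,"dz":0,"ax":0,"ay":0,"az":0},{"dx":0,"dy":0,"dz":0,"ax":0,"ay":0,"az":0},{"dx":0,"dy":0,"dz":0,"ax":0,"ay":0,"az":0},{"dx":0,"dy":0,"dz":0,"ax":0,"ay":0,"az":0},{"dx":0,"dy":0,"dz":0,"ax":0,"ay":0,"az":0}]' 0 30
python3 -c "
from h import *;from workcell import bot
s=bot.read_state();print(delta(s,[.7,.5,2]),Rt.inv().apply(s['wrist_force']),s['width']*85)"
```

```text
time: 2.42
tool_pos: [0.437, 0.0828, 0.2788]
tcp_rot: [1.907, 1.828, 0.577]
wrist_force: [-0.3, 0.1, 0.1]
width: 0.998
grip_force: 0.0
(array([ 0.03,  0.01, -0.02]), array([-0.4, -4.4,  0.7]))
time: 3.25
tool_pos: [0.4338, 0.0826, 0.277]
tcp_rot: [1.911, 1.83, 0.57]
wrist_force: [-17.3, 1.8, 7.5]
width: 0.346
grip_force: 32.9
(array([-0.31,  0.11, -0.03]), array([-0.1, -0.9,  1.1])) [  1.09112608  -9.9271606  -16.08223253] 29.391402537815424
```

```bash
python3 -m jog '[{"dx":0,"dy":-2,"dz":-1,"ax":0,"ay":0,"az":0},{"dx":0,"dy":0,"dz":0,"ax":0,"ay":0,"az":0},{"dx":0,"dy":0,"dz":0,"ax":0,"ay":0,"az":0}]'
python3 -c "
from h import *;from workcell import bot
s=bot.read_state();print(delta(s,[.7,.5,2]),Rt.inv().apply(s['wrist_force']),s['width']*85)"
```

```text
time: 3.5
tool_pos: [0.4332, 0.0826, 0.2769]
tcp_rot: [1.908, 1.829, 0.574]
wrist_force: [3.9, -1.5, -8.6]
width: 0.348
grip_force: 36.6
(array([-0.11,  0.06, -0.  ]), array([-0. , -0.2,  1.4])) [-1.38282044 -1.65699575  9.32515949] 29.582451615914618
```

Button is flush (29.6 mm over the pads) and side forces are small. Drawing gently.

```bash
python3 -m jog '[{"dx":1,"dy":0,"dz":0,"ax":0,"ay":0,"az":0},{"dx":1,"dy":0,"dz":0,"ax":0,"ay":0,"az":0},{"dx":1,"dy":0,"dz":0,"ax":0,"ay":0,"az":0},{"dx":0,"dy":0,"dz":0,"ax":0,"ay":0,"az":0}]'
python3 -c "
from h import *;from workcell import bot
s=bot.read_state();print(delta(s,[.7,.5,2]),Rt.inv().apply(s['wrist_force']),s['width']*85)"
python3 -m jog '[{"dx":1,"dy":0,"dz":0,"ax":0,"ay":0,"az":0},{"dx":1,"dy":0,"dz":0,"ax":0,"ay":0,"az":0},{"dx":1,"dy":0,"dz":0,"ax":0,"ay":0,"az":0},{"dx":0,"dy":0,"dz":0,"ax":0,"ay":0,"az":0}]'
python3 -c "
from h import *;from workcell import bot
s=bot.read_state();print(delta(s,[.7,.5,2]),Rt.inv().apply(s['wrist_force']),s['width']*85)"
```

```text
time: 3.83
tool_pos: [0.4334, 0.0851, 0.277]
tcp_rot: [1.908, 1.829, 0.572]
wrist_force: [3.9, -5.2, -7.1]
width: 0.345
grip_force: 36.8
(array([-0.14,  0.15,  0.01]), array([-2.5, -0.4,  1.4])) [-5.05802462 -0.6839735   8.13049565] 29.364644856969427
time: 4.17
tool_pos: [0.4335, 0.0875, 0.277]
tcp_rot: [1.908, 1.828, 0.57]
wrist_force: [4.6, -8.9, -7.2]
width: 0.345
grip_force: 36.1
(array([-0.18,  0.22,  0.02]), array([-4.9, -0.4,  1.4])) [-8.67659858 -0.0285249   8.725179  ] 29.309268265006345
```

```bash
python3 -m jog '[{"dx":2,"dy":0,"dz":0,"ax":0,"ay":0,"az":0},{"dx":2,"dy":0,"dz":0,"ax":0,"ay":0,"az":0},{"dx":2,"dy":0,"dz":0,"ax":0,"ay":0,"az":0},{"dx":0,"dy":0,"dz":0,"ax":0,"ay":0,"az":0}]'
python3 -c "
from h import *;from workcell import bot
s=bot.read_state();print(delta(s,[.7,.5,2]),Rt.inv().apply(s['wrist_force']),s['width']*85)"
python3 -m jog '[{"dx":2,"dy":0,"dz":0,"ax":0,"ay":0,"az":0},{"dx":2,"dy":0,"dz":0,"ax":0,"ay":0,"az":0},{"dx":2,"dy":0,"dz":0,"ax":0,"ay":0,"az":0},{"dx":2,"dy":0,"dz":0,"ax":0,"ay":0,"az":0},{"dx":2,"dy":0,"dz":0,"ax":0,"ay":0,"az":0},{"dx":2,"dy":0,"dz":0,"ax":0,"ay":0,"az":0},{"dx":0,"dy":0,"dz":0,"ax":0,"ay":0,"az":0}]'
python3 - <<'E'
from h import *;from workcell import bot,optics;import cv2
s=bot.read_state();print(delta(s,[.7,.5,2]),Rt.inv().apply(s['wrist_force']),s['width']*85)
cv2.imwrite("pics/scene3.png",cv2.resize(optics.read_camera("scene")["img"][180:330,200:440,::-1],None,fx=3.3,fy=3.3,interpolation=cv2.INTER_CUBIC))
E
```

```text
time: 4.5
tool_pos: [0.4337, 0.0941, 0.2769]
tcp_rot: [1.908, 1.828, 0.572]
wrist_force: [3.0, -1.9, -8.7]
width: 0.351
grip_force: 36.2
(array([-0.14,  0.14, -0.  ]), array([-11.5,  -0.3,   1.4])) [-1.77150877 -2.42065183  8.89512639] 29.79293442977138
time: 5.08
tool_pos: [0.4342, 0.1063, 0.2769]
tcp_rot: [1.908, 1.829, 0.573]
wrist_force: [2.7, -1.4, -8.8]
width: 0.346
grip_force: 36.0
(array([-0.13,  0.11, -0.  ]), array([-23.8,  -0.3,   1.4])) [-1.30543234 -2.76727694  8.77705195] 29.39787878276885
```

View pics/scene3.png

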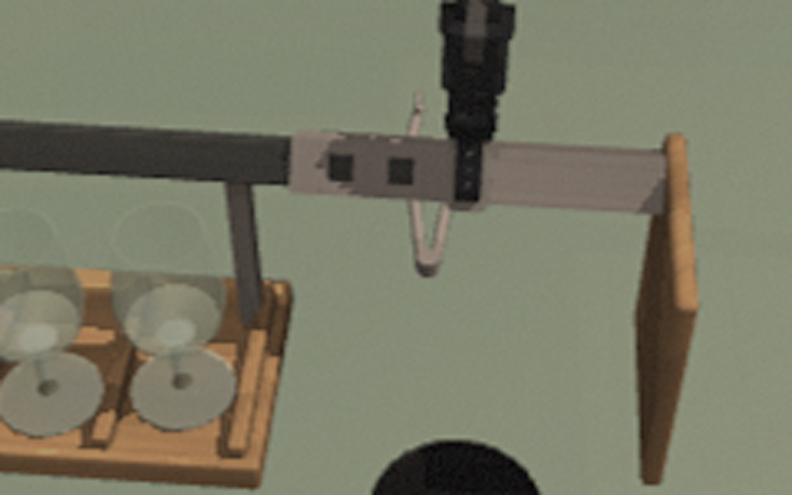

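Sleeve has come out ~23 mm with the grip (holes now at scene x≈321 and 303, the finger over hole 1); about 10 mm to the second catch. Feeling on in short steps.

```bash
cat > f.py <<'E'
from h import *;from workcell import bot
s=bot.read_state();print(delta(s,[.7,.5,2])[1],Rt.inv().apply(s['wrist_force']).round(1),round(s['width']*85,1))
E
python3 -m jog '[{"dx":1.5,"dy":0,"dz":0,"ax":0,"ay":0,"az":0},{"dx":1.5,"dy":0,"dz":0,"ax":0,"ay":0,"az":0},{"dx":1,"dy":0,"dz":0,"ax":0,"ay":0,"az":0},{"dx":0,"dy":0,"dz":0,"ax":0,"ay":0,"az":0}]' >/dev/null; python3 f.py
python3 -m jog '[{"dx":1,"dy":0,"dz":0,"ax":0,"ay":0,"az":0},{"dx":1,"dy":0,"dz":0,"ax":0,"ay":0,"az":0},{"dx":0,"dy":0,"dz":0,"ax":0,"ay":0,"az":0}]' >/dev/null; python3 f.py
python3 -m jog '[{"dx":0.5,"dy":0,"dz":0,"ax":0,"ay":0,"az":0},{"dx":0.5,"dy":0,"dz":0,"ax":0,"ay":0,"az":0},{"dx":0,"dy":0,"dz":0,"ax":0,"ay":0,"az":0}]' >/dev/null; python3 f.py
```

```text
[-28.   -0.3   1.4] [ 0.7 -4.1  9.4] 29.4
[-30.2  -0.3   1.4] [-2.3 -6.4 12.3] 29.2
[-31.6  -0.3   1.4] [  4.  -10.4  12.7] 29.0
```

```bash
python3 -m jog '[{"dx":0.5,"dy":0,"dz":0,"ax":0,"ay":0,"az":0},{"dx":0.5,"dy":0,"dz":0,"ax":0,"ay":0,"az":0},{"dx":0,"dy":0,"dz":0,"ax":0,"ay":0,"az":0}]' >/dev/null; python3 f.py
python3 -m jog '[{"dx":0.5,"dy":0,"dz":0,"ax":0,"ay":0,"az":0},{"dx":0.3,"dy":0,"dz":0,"ax":0,"ay":0,"az":0},{"dx":0,"dy":0,"dz":0,"ax":0,"ay":0,"az":0}]' >/dev/null; python3 f.py
```

```text
[-32.3  -0.4   1.4] [  1.6 -13.   14.2] 29.2
[-32.7  -0.4   1.5] [ -2.2 -14.5  15.5] 29.6
```

```bash
python3 -m jog '[{"dx":0.5,"dy":0,"dz":0,"ax":0,"ay":0,"az":0},{"dx":0.3,"dy":0,"dz":0,"ax":0,"ay":0,"az":0},{"dx":0,"dy":0,"dz":0,"ax":0,"ay":0,"az":0}]' >/dev/null; python3 f.py
python3 -m jog '[{"dx":0.5,"dy":0,"dz":0,"ax":0,"ay":0,"az":0},{"dx":0.3,"dy":0,"dz":0,"ax":0,"ay":0,"az":0},{"dx":0,"dy":0,"dz":0,"ax":0,"ay":0,"az":0}]' >/dev/null; python3 f.py
```

```text
[-33.3  -0.4   1.5] [ -3.3 -15.6  15.8] 29.4
[-34.1  -0.4   1.5] [ -3.7 -15.7  15.6] 29.5
```

```bash
for i in 1; do python3 -m jog '[{"dx":0.4,"dy":0,"dz":0,"ax":0,"ay":0,"az":0},{"dx":0.4,"dy":0,"dz":0,"ax":0,"ay":0,"az":0},{"dx":0,"dy":0,"dz":0,"ax":0,"ay":0,"az":0}]' >/dev/null; python3 f.py; done
python3 - <<'E'
from workcell import optics;import cv2
cv2.imwrite("pics/scene4.png",cv2.resize(optics.read_camera("scene")["img"][200:260,280:430,::-1],None,fx=5,fy=5,interpolation=cv2.INTER_CUBIC))
E
```

```text
[-34.8  -0.4   1.5] [ -3.3 -15.1  15. ] 29.8
```

View pics/scene4.png

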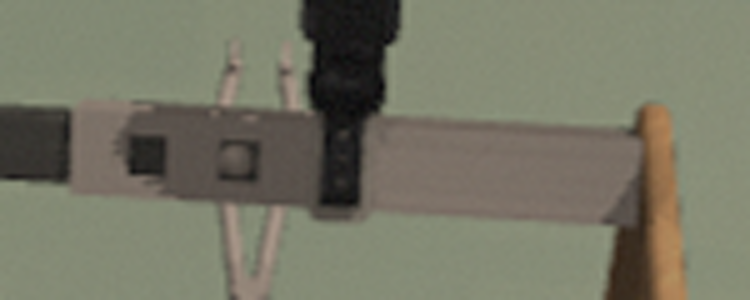

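The dome now shows inside hole 2 at crop (238,160), a touch left of the hole's centre. I'll feel gently for the lock.

```bash
python3 -m jog '[{"dx":0.4,"dy":0,"dz":0,"ax":0,"ay":0,"az":0},{"dx":0.0,"dy":0,"dz":0,"ax":0,"ay":0,"az":0}]' >/dev/null; python3 f.py
python3 -m jog '[{"dx":0.4,"dy":0,"dz":0,"ax":0,"ay":0,"az":0},{"dx":0.0,"dy":0,"dz":0,"ax":0,"ay":0,"az":0}]' >/dev/null; python3 f.py
```

```text
[-35.1  -0.4   1.4] [ -4.8 -15.5  15.5] 29.4
[-35.3  -0.5   1.5] [ -7.1 -16.2  15.7] 29.6
```

```bash
python3 -m jog '[{"dx":0.4,"dy":0,"dz":0,"ax":0,"ay":0,"az":0},{"dx":0.0,"dy":0,"dz":0,"ax":0,"ay":0,"az":0}]' >/dev/null; python3 f.py
python3 -m jog '[{"dx":0.4,"dy":0,"dz":0,"ax":0,"ay":0,"az":0},{"dx":0.0,"dy":0,"dz":0,"ax":0,"ay":0,"az":0}]' >/dev/null; python3 f.py
```

```text
[-35.5  -0.5   1.4] [ -7.7 -15.   15.5] 29.5
[-35.7  -0.5   1.5] [ -9.3 -15.8  13.8] 29.5
```

Pull rises while motion stops: caught in hole 2 at ~35 mm. Release, go back to the button.

```bash
python3 -m jog '[{"dx":-1.5,"dy":0,"dz":0,"ax":0,"ay":0,"az":0},{"dx":0,"dy":0,"dz":0,"ax":0,"ay":0,"az":0},{"dx":0,"dy":0,"dz":0,"ax":0,"ay":0,"az":0},{"dx":0,"dy":0,"dz":0,"ax":0,"ay":0,"az":0},{"dx":0,"dy":0,"dz":0,"ax":0,"ay":0,"az":0},{"dx":0,"dy":0,"dz":0,"ax":0,"ay":0,"az":0},{"dx":0,"dy":0,"dz":0,"ax":0,"ay":0,"az":0},{"dx":0,"dy":0,"dz":0,"ax":0,"ay":0,"az":0}]' 1 30; python3 f.py
```

```text
time: 8.6
tool_pos: [0.4362, 0.1185, 0.2791]
tcp_rot: [1.905, 1.827, 0.58]
wrist_force: [-0.3, -0.0, -0.1]
width: 0.999
grip_force: 0.0
[-36.   -2.8   2.4] [-0.  -0.3 -0.1] 84.9
```

```bash
python3 -m jog '[{"dx":-8,"dy":-1,"dz":0.4,"ax":0,"ay":0,"az":0},{"dx":-10,"dy":-1,"dz":0.3,"ax":0,"ay":0,"az":0},{"dx":-10,"dy":0,"dz":0,"ax":0,"ay":0,"az":0},{"dx":-8,"dy":0,"dz":0,"ax":0,"ay":0,"az":0},{"dx":0,"dy":0,"dz":0,"ax":0,"ay":0,"az":0},{"dx":0,"dy":0,"dz":0,"ax":0,"ay":0,"az":0},{"dx":0,"dy":0,"dz":0,"ax":0,"ay":0,"az":0}]'>/dev/null; python3 f.py
python3 - <<'E'
from workcell import optics;import cv2
cv2.imwrite("pics/scene5.png",cv2.resize(optics.read_camera("scene")["img"][180:340,200:440,::-1],None,fx=3.3,fy=3.3,interpolation=cv2.INTER_CUBIC))
E
```

```text
[ 0.  -0.3  1.4] [-0.2  0.5  0. ] 84.8
```

View pics/scene5.png

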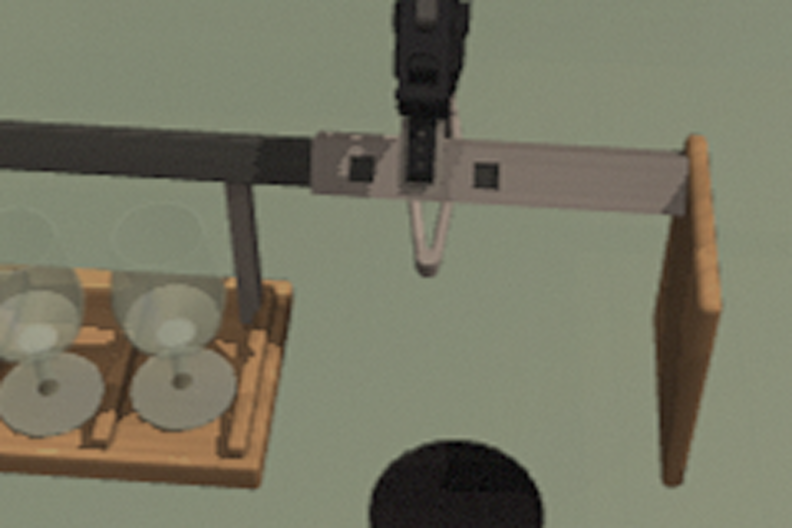

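Holes 3 and 1 show at crop x≈361 and 487, the finger over the button/hole 2 between them (≈422); glass and coaster unmoved. Pinching.

```bash
python3 -m jog '[{"dx":0,"dy":0,"dz":0,"ax":0,"ay":0,"az":0},{"dx":0,"dy":0,"dz":0,"ax":0,"ay":0,"az":0},{"dx":0,"dy":0,"dz":0,"ax":0,"ay":0,"az":0},{"dx":0,"dy":0,"dz":0,"ax":0,"ay":0,"az":0},{"dx":0,"dy":0,"dz":0,"ax":0,"ay":0,"az":0},{"dx":0,"dy":0,"dz":0,"ax":0,"ay":0,"az":0},{"dx":0,"dy":0,"dz":0,"ax":0,"ay":0,"az":0},{"dx":0,"dy":0,"dz":0,"ax":0,"ay":0,"az":0},{"dx":0,"dy":0,"dz":0,"ax":0,"ay":0,"az":0},{"dx":0,"dy":0,"dz":0,"ax":0,"ay":0,"az":0}]' 0 30 >/dev/null; python3 f.py
python3 -m jog '[{"dx":1,"dy":0,"dz":0,"ax":0,"ay":0,"az":0},{"dx":1,"dy":0,"dz":0,"ax":0,"ay":0,"az":0},{"dx":1,"dy":0,"dz":0,"ax":0,"ay":0,"az":0},{"dx":0,"dy":0,"dz":0,"ax":0,"ay":0,"az":0}]' >/dev/null; python3 f.py
```

```text
[0.2 0.4 1.6] [ 0.2 -2.8 -8.6] 28.6
[-2.1  0.3  1.6] [-6.5 -2.1 -9.8] 29.0
```

Flush (≈29 mm) with small side force, and the sleeve is riding. Continue.

```bash
python3 -m jog '[{"dx":1,"dy":0,"dz":0,"ax":0,"ay":0,"az":0},{"dx":1,"dy":0,"dz":0,"ax":0,"ay":0,"az":0},{"dx":1,"dy":0,"dz":0,"ax":0,"ay":0,"az":0},{"dx":0,"dy":0,"dz":0,"ax":0,"ay":0,"az":0}]' >/dev/null; python3 f.py
python3 -m jog '[{"dx":1.5,"dy":0,"dz":0,"ax":0,"ay":0,"az":0},{"dx":1.5,"dy":0,"dz":0,"ax":0,"ay":0,"az":0},{"dx":1,"dy":0,"dz":0,"ax":0,"ay":0,"az":0},{"dx":0,"dy":0,"dz":0,"ax":0,"ay":0,"az":0}]' >/dev/null; python3 f.py
```

```text
[-4.3  0.2  1.6] [-11.7  -1.8  -9.5] 29.0
[-9.1  0.3  1.6] [-4.5 -2.4 -9.7] 28.5
```

```bash
python3 -m jog '[{"dx":2,"dy":0,"dz":0,"ax":0,"ay":0,"az":0},{"dx":2,"dy":0,"dz":0,"ax":0,"ay":0,"az":0},{"dx":2,"dy":0,"dz":0,"ax":0,"ay":0,"az":0},{"dx":2,"dy":0,"dz":0,"ax":0,"ay":0,"az":0},{"dx":2,"dy":0,"dz":0,"ax":0,"ay":0,"az":0},{"dx":2,"dy":0,"dz":0,"ax":0,"ay":0,"az":0},{"dx":2,"dy":0,"dz":0,"ax":0,"ay":0,"az":0},{"dx":0,"dy":0,"dz":0,"ax":0,"ay":0,"az":0}]' >/dev/null; python3 f.py
python3 -m jog '[{"dx":1,"dy":0,"dz":0,"ax":0,"ay":0,"az":0},{"dx":1,"dy":0,"dz":0,"ax":0,"ay":0,"az":0},{"dx":1,"dy":0,"dz":0,"ax":0,"ay":0,"az":0},{"dx":0,"dy":0,"dz":0,"ax":0,"ay":0,"az":0}]' >/dev/null; python3 f.py
python3 -m jog '[{"dx":1,"dy":0,"dz":0,"ax":0,"ay":0,"az":0},{"dx":1,"dy":0,"dz":0,"ax":0,"ay":0,"az":0},{"dx":0,"dy":0,"dz":0,"ax":0,"ay":0,"az":0}]' >/dev/null; python3 f.py
```

```text
[-23.5   0.3   1.6] [ 0.6 -3.7 -9.8] 29.0
[-26.5   0.4   1.6] [ -0.   -2.8 -10. ] 28.9
[-29.1   0.5   1.6] [ 3.9 -3.1 -8.4] 29.0
```

```bash
python3 -m jog '[{"dx":0.7,"dy":0,"dz":0,"ax":0,"ay":0,"az":0},{"dx":0.5,"dy":0,"dz":0,"ax":0,"ay":0,"az":0},{"dx":0,"dy":0,"dz":0,"ax":0,"ay":0,"az":0}]' >/dev/null; python3 f.py
python3 -m jog '[{"dx":0.5,"dy":0,"dz":0,"ax":0,"ay":0,"az":0},{"dx":0.5,"dy":0,"dz":0,"ax":0,"ay":0,"az":0},{"dx":0,"dy":0,"dz":0,"ax":0,"ay":0,"az":0}]' >/dev/null; python3 f.py
python3 -m jog '[{"dx":0.4,"dy":0,"dz":0,"ax":0,"ay":0,"az":0},{"dx":0.4,"dy":0,"dz":0,"ax":0,"ay":0,"az":0},{"dx":0,"dy":0,"dz":0,"ax":0,"ay":0,"az":0}]' >/dev/null; python3 f.py
```

```text
[-29.9   0.4   1.6] [-0.2 -2.5 -9.7] 28.3
[-30.6   0.4   1.6] [-2.7 -2.6 -9.1] 28.5
[-31.3   0.4   1.6] [-4.3 -3.7 -8.8] 29.1
```

```bash
python3 -m jog '[{"dx":0.4,"dy":0,"dz":0,"ax":0,"ay":0,"az":0},{"dx":0.4,"dy":0,"dz":0,"ax":0,"ay":0,"az":0},{"dx":0,"dy":0,"dz":0,"ax":0,"ay":0,"az":0}]' >/dev/null; python3 f.py
python3 -m jog '[{"dx":0.4,"dy":0,"dz":0,"ax":0,"ay":0,"az":0},{"dx":0,"dy":0,"dz":0,"ax":0,"ay":0,"az":0}]' >/dev/null; python3 f.py
python3 -m jog '[{"dx":0.4,"dy":0,"dz":0,"ax":0,"ay":0,"az":0},{"dx":0,"dy":0,"dz":0,"ax":0,"ay":0,"az":0}]' >/dev/null; python3 f.py
```

```text
[-32.    0.4   1.6] [-3.5 -3.6 -9.6] 28.8
[-32.3   0.4   1.6] [-5.2 -2.  -9.5] 28.9
[-32.5   0.4   1.6] [ -6.1  -2.  -10.7] 28.9
```

```bash
python3 -m jog '[{"dx":0.5,"dy":0,"dz":0,"ax":0,"ay":0,"az":0},{"dx":0,"dy":0,"dz":0,"ax":0,"ay":0,"az":0}]' >/dev/null; python3 f.py
python3 -m jog '[{"dx":0.5,"dy":0,"dz":0,"ax":0,"ay":0,"az":0},{"dx":0,"dy":0,"dz":0,"ax":0,"ay":0,"az":0}]' >/dev/null; python3 f.py
```

```text
[-32.8   0.3   1.6] [-8.2 -2.  -9.4] 28.5
[-33.    0.3   1.6] [-9.8 -0.6 -9.6] 28.7
```

Same signature as hole 2: caught in hole 3. Ease off, open, back away, look.

```bash
python3 -m jog '[{"dx":-1,"dy":0,"dz":0,"ax":0,"ay":0,"az":0},{"dx":-0.5,"dy":0,"dz":0,"ax":0,"ay":0,"az":0},{"dx":0,"dy":0,"dz":0,"ax":0,"ay":0,"az":0},{"dx":0,"dy":0,"dz":0,"ax":0,"ay":0,"az":0},{"dx":0,"dy":0,"dz":0,"ax":0,"ay":0,"az":0},{"dx":0,"dy":0,"dz":0,"ax":0,"ay":0,"az":0},{"dx":0,"dy":0,"dz":0,"ax":0,"ay":0,"az":0},{"dx":0,"dy":0,"dz":0,"ax":0,"ay":0,"az":0},{"dx":0,"dy":0,"dz":0,"ax":0,"ay":0,"az":0},{"dx":0,"dy":0,"dz":-10,"ax":0,"ay":0,"az":0},{"dx":0,"dy":0,"dz":-20,"ax":0,"ay":0,"az":0},{"dx":0,"dy":0,"dz":-20,"ax":0,"ay":0,"az":0},{"dx":0,"dy":0,"dz":-20,"ax":0,"ay":0,"az":0},{"dx":0,"dy":0,"dz":-10,"ax":0,"ay":0,"az":0},{"dx":0,"dy":0,"dz":0,"ax":0,"ay":0,"az":0},{"dx":0,"dy":0,"dz":0,"ax":0,"ay":0,"az":0}]' 1 30; python3 f.py
python3 - <<'E'
from workcell import optics;import cv2,numpy as np
a=cv2.resize(optics.read_camera("scene")["img"][180:340,140:440,::-1],None,fx=2.6,fy=1.8,interpolation=cv2.INTER_CUBIC)
b=optics.read_camera("wrist")["img"][150:370,160:480,::-1];b=cv2.resize(b,(436,300))
o=np.zeros((590,790,3),np.uint8);o[:288,:780]=a;o[290:590,:436]=b
cv2.imwrite("pics/final.png",o)
E
```

```text
time: 15.32
tool_pos: [0.3886, 0.1175, 0.343]
tcp_rot: [1.905, 1.826, 0.581]
wrist_force: [-0.3, -0.5, 0.5]
width: 1.001
grip_force: 0.0
[-33.   -0.5  81.9] [-0.5  0.1 -0.6] 85.1
```

View pics/final.png

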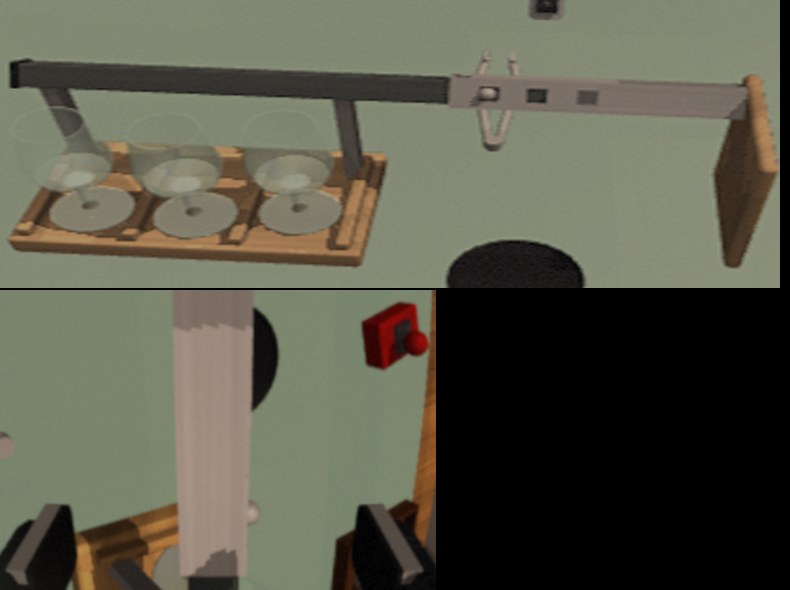

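The button stands out in the third hole (scene crop (489,93); wrist crop (252,512), proud of the sleeve), both other holes are empty, and the glasses, coaster and tong are as before.

```bash
python3 -c "
from workcell import bot
print(bot.finish_job())"
```

```text
the job is handed in; nothing more can be done
None
```

I handed the job in at about 15 s: the sleeve caught in the second hole, then the third. The last picture shows the button standing out there, the gripper clear, and the glasses, coaster and tong where they were (decanter out of view, never approached); pull readings never passed about 12 N.

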